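# Release the locked fixture tray with the release pin

### The job

The tray of the checking fixture is locked shut: take the release pin (the thin one with the square black head) from the rack, push it down through the small hole in the top of the fixture until the hidden spring latch lets go and the tray springs out, then put the pin fully home again, upright in its own hole in the rack. Push by feel and gently: the pin must never press on the fixture with 20 newtons or more, and the latch lies at a different depth every time. Leave the other pin and everything else lying on the plate where it is.

Things in the scene. Friction and masses are not known exactly. Their poses are not given: they have to be found in the camera images.
- fixture: The checking fixture, fixed to the plate: an aluminium and black box 130 mm long (its x), 110 mm wide (its y), 110 mm tall, turned up to 0.4 rad either way. Origin: centre of its underside; z up; its front, where the tray comes out, faces its -x (towards the robot). The small steel screw heads at its top's corners stand 3 mm proud. Keep 70 mm free in front of it.
- fixture_hole (a point): Centre of the access hole's mouth in the fixture's flat top face, 110 mm above the plate and 20 mm behind the middle of the top (fixture x = +20 mm, y = 0). Axes as the fixture. Round, 11 mm across, mouth edge bevelled 1.5 mm, plate 10 mm thick, open space below. The hidden latch lies straight under it.
- latch_mean (a point): Point under the hole where the top of the hidden latch's cap lies on average, 39 mm below the mouth; the true depth is 24 to 54 mm, differs every time, cannot be seen. Cap: flat, 22 mm across. It goes straight down against a spring: about 3 N to start it, 5 to 8 N where the latch lets go, 7 to 8 mm down; rigid stop 10.5 mm down, where the force rises steeply. Axes as the fixture.
- tray (a joint): How far the tray has come out of the fixture's front, m: 0 locked shut and flush, 0.060 fully out. Once the latch lets go, its own damped spring drives it out: about 40 mm/s, fully out in about 2 s. Keep the cap pressed until the tray is at least 20 mm out. It stays out by itself.
- tray_front (a point): Middle of the tray's flat aluminium front panel, 88 mm wide and 38 mm tall, 31 mm above the plate. It moves out with the tray along the fixture's -x.
- release_pin: The release pin, 70 g, standing in the rack: a round steel rod 8 mm thick and 90 mm long with a square black plastic head 20 x 20 x 34 mm on top. Origin: centre of the rod's lower tip; z runs up the rod to the head; x and y are square to the head's flat sides. The head's underside is at z = 90 mm, its top at 124 mm.
- pin_head (a point): Centre of the release pin's head, 107 mm above the rod's tip, 17 mm above the head's underside; axes as the pin.
- rack: The pin rack, fixed: a bridge 50 mm (its x) by 150 mm (its y), its top plate 10 mm thick with its upper face 100 mm above the work plate, open below on the +x and -x sides. Origin: centre of its underside; turned up to 0.4 rad either way. Its two holes are 70 mm apart along its y.
- rack_hole (a point): Centre of the mouth of the release pin's hole in the rack, in the upper face, 100 mm above the plate (rack x = 0, y = -35 mm), 11 mm across, bevelled 1.5 mm; axes as the rack. The pin's home: rod through it, head's underside resting on the face, rod tip 90 mm below the face (10 mm above the plate).
- gauge_pin: Bystander: thicker gauge pin with a round dark steel head 26 mm across and 30 mm tall, rod 14 mm thick, 60 mm long, in the rack's other, wider hole (rack y = +35 mm), head underside on the rack. Origin: rod tip.
- ring_gauge: Bystander: steel ring 56 mm across, 18 mm tall, lying flat. Origin: centre of its underside.
- dial_gauge: Bystander: round dial gauge 56 mm across, 17 mm tall, with a 20 mm stem. Origin: centre of its underside.
- setting_block: Bystander: steel block 60 x 30 x 20 mm. Origin: centre of its underside.
- wrench: Bystander: wrench 160 mm long, lying flat.
- star_knob: Bystander: black plastic knob 36 mm across, 28 mm tall. Origin: centre of its underside.
- angle_block: Bystander: dark steel block 50 x 40 x 30 mm. Origin: centre of its underside.
There are look-alikes about, which are no part of the job. What is shaped like the rack but pink is not meant. What is shaped like the release_pin but blue is not meant.

How it is judged (in metres and radians):
On the way, in this order (a step that is already met when the one before it is completed fails the run):
1. the release pin is lifted clear of the rack (z of release_pin in the frame of rack_hole above 0.003 m), for 0.05 s.
2. the tray has sprung out at least 15 mm while the pin stands in the fixture's hole (value of joint tray above 0.015 m and horizontal distance between release_pin and fixture_hole below 0.008 m and z of release_pin in the frame of fixture_hole below -0.02 m), for 0.1 s.
At the end, for the whole second after the job is handed in: The tray is out by more than 50 mm; the release pin stands at rest, released, in its own hole in the rack: rod tip within 5 mm of the hole's axis, upright within 0.1 rad, the head's underside within 4 mm of the rack's upper face (value of joint tray above 0.05 m and horizontal distance between release_pin and rack_hole below 0.005 m and z of pin_head in the frame of rack_hole between 0.013 and 0.021 m and angle between release_pin's own z axis and vertical below 0.1 rad and linear speed of release_pin below 0.02 m/s); the robot touches nothing.
It fails at once if the pin presses on the fixture (its latch and tray included) with 20 N or more (contact force between release_pin and fixture above 20 N).
It fails at once if the other pin or another bystander is pushed more than 20 mm from its place (distance of any of gauge_pin, ring_gauge, dial_gauge, setting_block, wrench, star_knob, angle_block from where it was at the start of the episode above 0.02 m).
It also fails if it takes over 58 s, if anything falls off the work surface, if the arm or the gripper's body presses on something with over 40 N, if the wrist force passes 120 N, or if a joint passes its speed limit or range.

### The arm

A 6-joint arm with a two-finger parallel gripper is mounted at the origin on the work surface. World frame = base frame: x ahead of the robot, y to its left, z up, the work surface at z = 0. Lengths are in m, angles in degrees, forces in N, time in s.
With the tool pointing down it reaches from about 0.35 to 0.875 m from the base axis. Payload 4.2 kg.
Tool frame: the origin (TCP) lies on the centre line of the jaws, within the pads' length; the fingertips stand 8 mm ahead of it and the grasp point (between the pads) lies 11 mm behind it; z points along the fingers, y is the line along which they close (so a half turn about z gives the same grasp; the last joint's range is limited). The gripper opens to 87 mm and grips with 3 to 60 N. Pads are 19 mm wide; open, the fingers measure 117 mm over their backs; the gripper's body (75 mm by 190 mm) begins 51 mm behind the grasp point.
Start: joints at [82.197, 22.042, 0.453, 0, -68.411, -14.817], TCP at [0.24, 0.577, 0.194] pointing down, gripper open.
Joint ranges: [-179.83, 179.83], [-69.29, 118.12], [-61.27, 80.66], [-181.25, 117.63], [-171.15, -9.14], [-177.46, 177.46]. Speed limits (degrees/s): [159.86, 159.86, 180, 180, 180, 180].

### API

Orientations are given as [roll, pitch, yaw] about the fixed x, y, z axes, in that order (R = Rz(yaw) Ry(pitch) Rx(roll)).
In Python, from workcell import status, imaging, ticket gives the robot as it stands.
- The arm moves only by the tool step_arm, never from a script. Its argument "motion" is one flat list of numbers, 7 for each row, row after row: the shift along the tool's x, y, z in mm, then the turn, a rotation vector about the tool's x, y, z in degrees, then the finger opening in mm, from 0 to 87. A call has 1 to 5 rows; each row shifts and turns the commanded pose from where the row before left it, along the tool's axes as they then stand; what a row does not reach is not made up. A row lasts 1/8 s, in which the tool goes at most 62.5 mm and 10.7 degrees, less where a joint would pass 70% of its speed; a pose out of reach is approached as far as the arm can. A call with a gripper value outside its range is refused whole. The fingers move at their own pace and stop on an object; "squeeze" is the grip in N (left out, the last holds). Time passes only in rows, so rows that do not move let the fingers close. It gives the time, the measured TCP pose, the force, the opening and the grip force at its end, in the units of the state.
- status.get_obs(): the state, without advancing time (a new reading comes with each control period).
- imaging.camera(name): name is "scene" or "top"; returns a dict with "color" (384x512x3 uint8, red, green, blue), "range_z" (384x512 float32, m along the optical axis (not along the pixel's ray), 0 where there is no reading), "camera_matrix" (3x3 intrinsics, pixels), "cam_to_world" (4x4, takes a point from camera to world coordinates). Camera axes: x right, y up, looking along -z (the intrinsics and any distortion apply to the point x, -y, -z); pixel columns grow to the right and rows downward; lengths in m; the calibration is good to about 2 mm. A picture is of the moment at which its call begins.
- ticket.finish_job(): hands the job in; it is judged then, once.
The state is a dict: "time": time; "joint_pos": joint angles; "joint_velocities": joint speeds; "joint_efforts": joint torques, N m; "tcp_pos": TCP position; "tcp_rot": TCP orientation; "force": force on the tool from outside, world axes, zero at the start; "moment": the same for the moment, N m; "finger_gap": opening from 0.0 (shut) to 1.0 (fully open); "grip_force": force on a finger pad.
Only numpy, scipy, OpenCV 4.12 (cv2) and the standard library are available. Lean on these libraries where they do the work, as an engineer would, in place of code of your own. Each camera call takes 0.05 s, during which the arm holds its last target. There are 200 camera calls.

## Working session

There is one attempt and no reset: what is moved stays moved. The work goes in short steps, Python scripts to look and compute and a tool call to move; the robot and the scene stay as the last step left them, time stands still between calls to the robot, and variables do not carry over. Pictures are saved under pics/ and viewed, at most 10 in all, crops included, and the job is handed in when it is done.

Besides the shell and the picture viewer there is one more tool, called after ">>>" as a command line: name --argument value ..., lists and objects as JSON in quotes. step_arm: Moves the arm, as the interface text tells. Its arguments: {"type":"object","properties":{"motion":{"type":"array"},"squeeze":{"type":"number"}},"required":["motion"]}

```bash
mkdir -p pics; python3 - <<'E'
from workcell import status, imaging
import cv2, numpy as np
print(status.get_obs())
for n in("scene","top"):
    d=imaging.camera(n); cv2.imwrite(f"pics/{n}0.png",d["color"][:,:,::-1]); np.savez(f"{n}0.npz",**d)
    print(d["camera_matrix"],d["cam_to_world"],d.keys())
E
```

```text
{'time': 0.0, 'joint_pos': array([ 8.21976512e+01,  2.20914369e+01,  3.79485196e-01, -2.92490059e-02,
       -6.84099216e+01, -1.48144872e+01]), 'joint_velocities': array([-0.07043382,  0.03019101,  0.04962381,  0.03585473,  0.06718928,
        0.02106611]), 'joint_efforts': array([ 1.06296950e-03, -3.90667033e+01,  1.87401313e+01,  4.21967894e+00,
        1.09952714e-02, -1.87635314e-04]), 'tcp_pos': array([0.24010323, 0.57632351, 0.19284986]), 'tcp_rot': array([ 1.79875227e+02, -4.89181111e-03, -2.26276222e+01]), 'force': array([-0.66710124, -0.201503  , -0.33265575]), 'moment': array([ 0.00340762, -0.00094106,  0.018088  ]), 'grip_force': 0.0, 'finger_gap': 0.9995883549917846}
[[438.93002496   0.         255.52476389]
 [  0.         438.93002496 191.8415085 ]
 [  0.           0.           1.        ]] [[ 0.77476063 -0.4163797   0.47578768  1.07665751]
 [ 0.63206119  0.52868839 -0.56655735 -0.6260037 ]
 [-0.01564045  0.73967326  0.6727844   0.81374981]
 [ 0.          0.          0.          1.        ]] dict_keys(['color', 'range_z', 'camera_matrix', 'cam_to_world'])
[[389.92810504   0.         255.6844198 ]
 [  0.         389.92810504 190.41474571]
 [  0.           0.           1.        ]] [[ 0.01000071  0.99064819 -0.13607407  0.37743271]
 [-0.9998754   0.01156907  0.01073986 -0.02192787]
 [ 0.01221367  0.13594971  0.99064045  1.30303196]
 [ 0.          0.          0.          1.        ]] dict_keys(['color', 'range_z', 'camera_matrix', 'cam_to_world'])
```

View pics/top0.png

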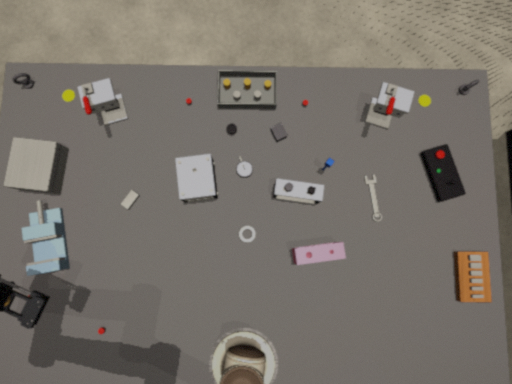

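View pics/scene0.png

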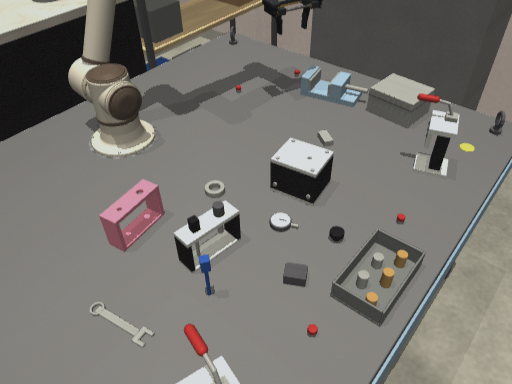

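The top view shows the rack at (299,190) with the square black head at (311,190) and the gauge pin at (289,187). The fixture is at (196,177), with its hole near (196,171). The blue decoy is at (327,164) and the pink rack at (320,254).

```bash
cat > h.py <<'E'
import numpy as np, cv2
def cloud(d):
    K=d["camera_matrix"];T=d["cam_to_world"];z=d["range_z"]
    v,u=np.mgrid[:z.shape[0],:z.shape[1]]
    p=np.stack([(u-K[0,2])/K[0,0]*z,-(v-K[1,2])/K[1,1]*z,-z],-1)
    P=p@T[:3,:3].T+T[:3,3]; P[z==0]=np.nan
    return P
def atz(d,u,v,h):
    K=d["camera_matrix"];T=d["cam_to_world"]
    r=T[:3,:3]@np.array([(u-K[0,2])/K[0,0],-(v-K[1,2])/K[1,1],-1]); o=T[:3,3]
    return o+r*(h-o[2])/r[2]
def proj(d,P):
    K=d["camera_matrix"];T=d["cam_to_world"]
    q=T[:3,:3].T@(np.array(P)-T[:3,3]); return K[0,0]*q[0]/-q[2]+K[0,2], K[1,1]*q[1]/q[2]+K[1,2]
def rect(P,c,r,lo,hi):
    m=(np.hypot(P[...,0]-c[0],P[...,1]-c[1])<r)&(P[...,2]>lo)&(P[...,2]<hi)
    q=P[m]; b=cv2.minAreaRect((q[:,:2]*1000).astype(np.float32)); return b,len(q),np.median(q[:,2]),np.median(q[:,:2],0)
E
python3 - <<'E'
from h import *
D={n:dict(np.load(n+"0.npz")) for n in("scene","top")}
ap=atz(D["top"],299,188,.1); af=atz(D["top"],196,174,.11); hd=atz(D["top"],311,190,.134); bl=atz(D["top"],329,162,.12)
print(ap,af,hd,bl)
for n,d in D.items():
    P=cloud(d)
    print(n,"rack",rect(P,ap,.1,.092,.107)); print(n,"fix",rect(P,af,.1,.104,.115))
    print(n,"pinhead",rect(P,hd,.03,.125,.15)); print("gauge",rect(P,atz(D["top"],289,187,.13),.025,.122,.14)); print("blue",rect(P,bl,.04,.05,.2))
s=D["scene"]["color"][130:310,160:360]; t=D["top"]["color"][140:220,160:350]
cv2.imwrite("pics/s1.png",cv2.resize(s,None,fx=3.3,fy=3.3,interpolation=3)[:,:,::-1])
cv2.imwrite("pics/t1.png",cv2.resize(t,None,fx=4,fy=4,interpolation=3)[:,:,::-1])
E
```

```text
[ 0.55186728 -0.17009809  0.1       ] [0.59051589 0.15071017 0.11      ] [ 0.54123863 -0.20231504  0.134     ] [ 0.63151947 -0.26120551  0.12      ]
scene rack (((546.904052734375, -168.389892578125), (151.5609130859375, 54.08017349243164), 81.84713745117188), 994, np.float64(0.0992121418649129), array([ 0.55329306, -0.17504323]))
scene fix (((582.82421875, 154.70562744140625), (132.4051055908203, 117.74811553955078), 8.92371940612793), 1365, np.float64(0.10924507528374694), array([0.5858658 , 0.15029658]))
scene pinhead (((541.192138671875, -203.34872436523438), (20.35857391357422, 23.29542350769043), 74.12992095947266), 88, np.float64(0.13227905249472466), array([ 0.54457035, -0.20519793]))
gauge (((552.0377197265625, -134.24903869628906), (23.734960556030273, 25.39381980895996), 18.704132080078125), 90, np.float64(0.1285817171931689), array([ 0.55395064, -0.13577963]))
blue (((631.6004638671875, -262.2314453125), (19.875720977783203, 21.963272094726562), 55.09922790527344), 212, np.float64(0.11247193360633317), array([ 0.63480949, -0.26488532]))
top rack (((547.5557250976562, -169
[... 183 characters left out ...]
55.07498168945312), (131.32373046875, 110.46651458740234), 8.047476768493652), 1423, np.float64(0.1103935632291475), array([0.58358901, 0.15427326]))
top pinhead (((542.9849853515625, -203.55519104003906), (19.84986114501953, 20.3391170501709), 72.43102264404297), 47, np.float64(0.13447483771535174), array([ 0.54165867, -0.20237549]))
gauge (((551.7078857421875, -134.30184936523438), (21.63209342956543, 22.13224220275879), 89.72347259521484), 54, np.float64(0.13038477137250615), array([ 0.55179828, -0.13337566]))
blue (((630.6314086914062, -261.6585998535156), (19.826601028442383, 20.204862594604492), 46.26203155517578), 60, np.float64(0.12347644424114568), array([ 0.62922272, -0.26025855]))
```

View pics/s1.png

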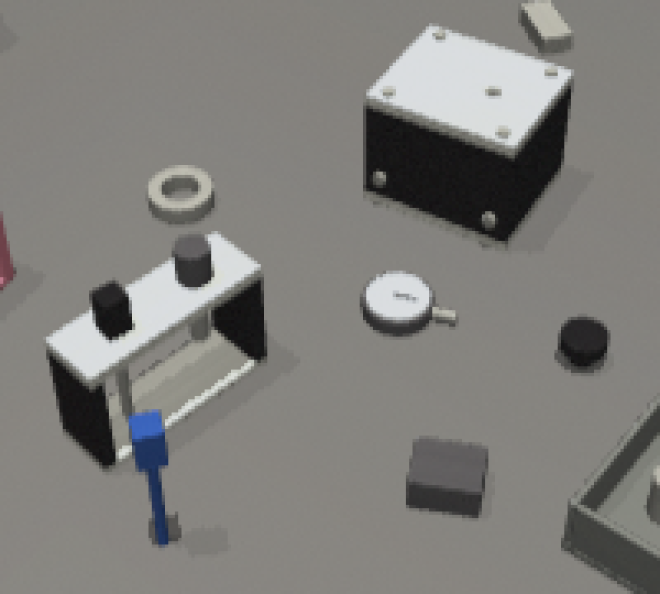

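View pics/t1.png

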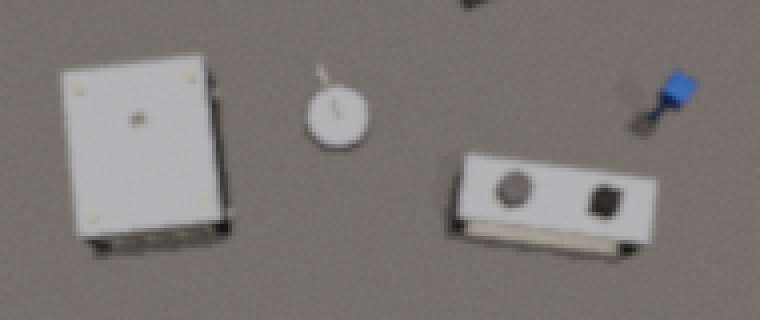

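The scene crop shows the black square pin head at crop (112,310), the gauge pin at (193,260), and the fixture hole at (493,92). In the top crop the hole is at (138,119). Next I'll refine the hole positions and plan the approach.

```bash
cat >> h.py <<'E'
from scipy.spatial.transform import Rotation as Ro
def dark(d,P,r=5):
    # centroid of the dark spot around the projection of P, back at height P[2]
    u,v=proj(d,P);u0,v0=int(round(u)),int(round(v))
    g=d["color"].astype(float).mean(2)[v0-r:v0+r+1,u0-r:u0+r+1]
    w=np.clip(np.median(g)-12-g,0,None); yy,xx=np.mgrid[-r:r+1,-r:r+1]
    return atz(d,u0+(w*xx).sum()/w.sum(),v0+(w*yy).sum()/w.sum(),P[2])*1000
def delta(goal,yaw=None):
    from workcell import status
    o=status.get_obs(); R=Ro.from_euler("xyz",o["tcp_rot"],degrees=True)
    t=R.inv().apply(np.array(goal)-o["tcp_pos"]*1000)
    print("t",o["time"],"tcp",(o["tcp_pos"]*1000).round(1),o["tcp_rot"].round(2),"F",o["force"].round(1),"gap",round(o["finger_gap"]*87,1),o["grip_force"])
    print("tool shift mm",t.round(1),"" if yaw is None else ("rotvec",(R.inv()*Ro.from_euler("xyz",[180,0,yaw],degrees=True)).as_rotvec(degrees=True).round(2)))
E
python3 - <<'E'
from h import *
for n in("scene","top"):
    d=dict(np.load(n+"0.npz")); print(n,dark(d,[.6033,.1578,.11]))
delta([542.5,-203.5,194],-17)
E
```

```text
scene [604.48515503 155.4205627  110.        ]
top [605.01792134 157.46143346 110.        ]
t 0.1 tcp [240.2 576.4 193. ] [179.89  -0.   -22.63] F [-0.2 -0.1  0.1] gap 87.3 0.0
tool shift mm [5.791e+02 6.035e+02 2.000e-01] ('rotvec', array([ 0.11,  0.  , -5.63]))
```

>>> step_arm --motion '[38.6, 40.2, 0, 0, 0, 0, 50, 38.6, 40.2, 0, 0, 0, 0, 50, 38.6, 40.2, 0, 0, 0, 0, 50, 38.6, 40.2, 0, 0, 0, 0, 50, 38.6, 40.2, 0, 0, 0, 0, 50]'

```text
time: 0.72
tcp_pos: [0.3414, 0.3152, 0.1937]
tcp_rot: [180.0, 0.0, -22.6]
force: [1.1, -0.4, 0.7]
finger_gap: 0.591
grip_force: 0.0
```

>>> step_arm --motion '[38.6, 40.2, 0, 0, 0, 0, 50, 38.6, 40.2, 0, 0, 0, 0, 50, 38.6, 40.2, 0, 0, 0, 0, 50, 38.6, 40.2, 0, 0, 0, 0, 50, 38.6, 40.2, 0, 0, 0, 0, 50]'

```text
time: 1.35
tcp_pos: [0.4422, 0.0556, 0.1939]
tcp_rot: [-180.0, -0.0, -22.6]
force: [0.8, 1.1, -0.7]
finger_gap: 0.572
grip_force: 0.0
```

>>> step_arm --motion '[38.6, 40.2, 0, 0, 0, 0, 50, 38.6, 40.2, 0, 0, 0, 0, 50, 38.6, 40.2, 0, 0, 0, 0, 50, 38.6, 40.2, 0, 0, 0, 0, 50, 38.6, 40.2, 0, 0, 0, -5.6, 50]'

```text
time: 1.98
tcp_pos: [0.5431, -0.2042, 0.1935]
tcp_rot: [-180.0, 0.0, -16.9]
force: [0.8, 0.3, 0.0]
finger_gap: 0.575
grip_force: 0.0
```

>>> step_arm --motion '[0, 0, 0, 0, 0, 0, 50, 0, 0, 0, 0, 0, 0, 50]'

```text
time: 2.22
tcp_pos: [0.5423, -0.2023, 0.1932]
tcp_rot: [-180.0, 0.1, -17.1]
force: [-0.2, 0.1, -0.4]
finger_gap: 0.575
grip_force: 0.0
```

```bash
python3 -c "
from h import *
delta([542.5,-203.5,112],-17)"
```

```text
t 2.225 tcp [ 542.3 -202.3  193.2] [-1.800e+02  1.000e-01 -1.708e+01] F [-0.2  0.1 -0.4] gap 50.1 0.0
tool shift mm [ 0.7  1.  81.2] ('rotvec', array([-0.  ,  0.1 , -0.08]))
```

>>> step_arm --motion '[0.5, 0.7, 35, 0, 0, 0, 50, 0, 0, 30, 0, 0, 0, 50, 0, 0, 15, 0, 0, 0, 50, 0, 0, 0, 0, 0, 0, 50]' --squeeze 20

```text
time: 2.72
tcp_pos: [0.5426, -0.2024, 0.1135]
tcp_rot: [180.0, 0.1, -16.9]
force: [0.4, -0.1, 0.7]
finger_gap: 0.576
grip_force: 0.0
```

>>> step_arm --motion '[0, 0, 0, 0, 0, 0, 10, 0, 0, 0, 0, 0, 0, 10, 0, 0, 0, 0, 0, 0, 10, 0, 0, 0, 0, 0, 0, 10, 0, 0, 0, 0, 0, 0, 10]'

```text
time: 3.35
tcp_pos: [0.5432, -0.2033, 0.114]
tcp_rot: [-180.0, -0.0, -17.0]
force: [0.2, 0.1, -0.1]
finger_gap: 0.147
grip_force: 0.0
```

>>> step_arm --motion '[0, 0, 0, 0, 0, 0, 10, 0, 0, 0, 0, 0, 0, 10]' --squeeze 35

```text
time: 3.6
tcp_pos: [0.5431, -0.2032, 0.1139]
tcp_rot: [180.0, 0.0, -17.0]
force: [-0.7, 0.1, 0.6]
finger_gap: 0.117
grip_force: 0.0
```

```bash
python3 - <<'E'
from h import *
from workcell import imaging,status
d=imaging.camera("scene"); np.savez("scene1.npz",**d)
t=imaging.camera("top")
print(status.get_obs())
a=cv2.resize(d["color"][170:290,140:280],None,fx=4,fy=4,interpolation=3)
cv2.imwrite("pics/s2.png",a[:,:,::-1])
E
```

```text
{'time': 3.7, 'joint_pos': array([-4.51765733e+00,  2.16461402e+01, -1.24897858e+01,  9.46201733e-04,
       -5.58687772e+01,  7.74963840e+01]), 'joint_velocities': array([ 0.09703772, -0.13151405, -0.03070792, -0.04867895, -0.03572395,
       -0.07303516]), 'joint_efforts': array([-3.74701020e-03, -3.67099142e+01,  1.67687470e+01,  3.67526092e+00,
        8.18550889e-02, -1.17411906e-05]), 'tcp_pos': array([ 0.5431587 , -0.20321857,  0.1139068 ]), 'tcp_rot': array([ 1.79998217e+02,  4.42211059e-03, -1.70207424e+01]), 'force': array([ 0.00273266, -0.01916399, -0.9790044 ]), 'moment': array([-0.02579235, -0.00280084,  0.00475407]), 'grip_force': 0.0, 'finger_gap': 0.1158662847810934}
```

View pics/s2.png

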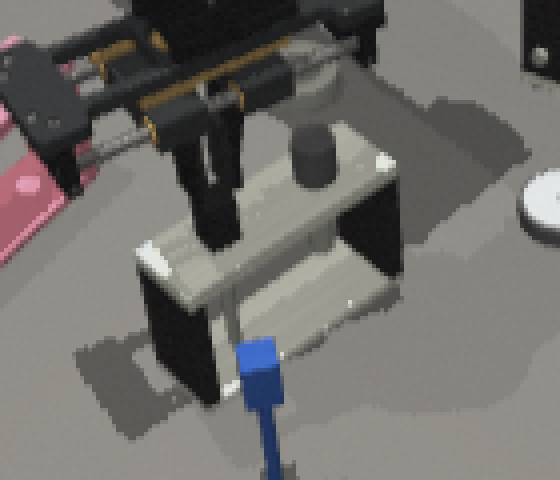

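The head is still at crop (216,215), and the fingers close just behind it at about (205,160). The tool seems offset from the pin, so I'll measure the fingers in the depth images.

```bash
python3 - <<'E'
from h import *
d=dict(np.load("scene1.npz")); P=cloud(d)
print("tcp px",proj(d,[.5432,-.2032,.114]),"head px",proj(d,[.5425,-.2035,.134]))
for z0 in np.arange(.10,.20,.01):
    m=(np.abs(P[...,0]-.5432)<.08)&(np.abs(P[...,1]+.2032)<.06)&(P[...,2]>z0)&(P[...,2]<z0+.01)&(d["color"].max(2)<90)
    q=P[m]*1000
    if len(q): print(round(z0,2),len(q),np.median(q,0).round(1),q.min(0).round(),q.max(0).round())
E
```

```text
tcp px (np.float64(194.01052969610348), np.float64(224.5899684519597)) head px (np.float64(192.6682886675963), np.float64(218.15746767712648))
0.1 43 [ 550.2 -206.3  105.5] [ 533. -215.  101.] [ 557. -145.  110.]
0.11 51 [ 550.3 -204.9  114.8] [ 532. -214.  111.] [ 560. -144.  120.]
0.12 52 [ 550.4 -204.1  124.8] [ 531. -215.  120.] [ 558. -144.  130.]
0.13 45 [ 548.  -201.9  132.9] [ 535. -217.  130.] [ 556. -144.  140.]
0.14 45 [ 549.  -201.2  146.1] [ 529. -220.  141.] [ 558. -194.  150.]
0.15 47 [ 549.6 -212.9  155.3] [ 529. -221.  151.] [ 558. -194.  160.]
0.16 49 [ 550.5 -201.1  165. ] [ 530. -222.  160.] [ 557. -194.  170.]
0.17 41 [ 549.9 -211.4  174.9] [ 538. -223.  170.] [ 558. -191.  180.]
0.18 54 [ 551.5 -200.2  184.8] [ 543. -225.  180.] [ 560. -189.  190.]
0.19 27 [ 555.6 -195.6  193.2] [ 538. -202.  190.] [ 560. -189.  200.]
```

```bash
python3 - <<'E'
from h import *
d=dict(np.load("scene1.npz")); e=dict(np.load("scene0.npz"))
f=lambda i:np.clip(255*(cv2.resize(i["color"][185:245,170:220],None,fx=8,fy=8,interpolation=3)/255.)**.5*1.1,0,255)
cv2.imwrite("pics/s3.png",np.hstack([f(e),f(d)])[:,:,::-1])
E
```

```text
[ WARN:0@0.185] global loadsave.cpp:1063 imwrite_ Unsupported depth image for selected encoder is fallbacked to CV_8U.
```

View pics/s3.png

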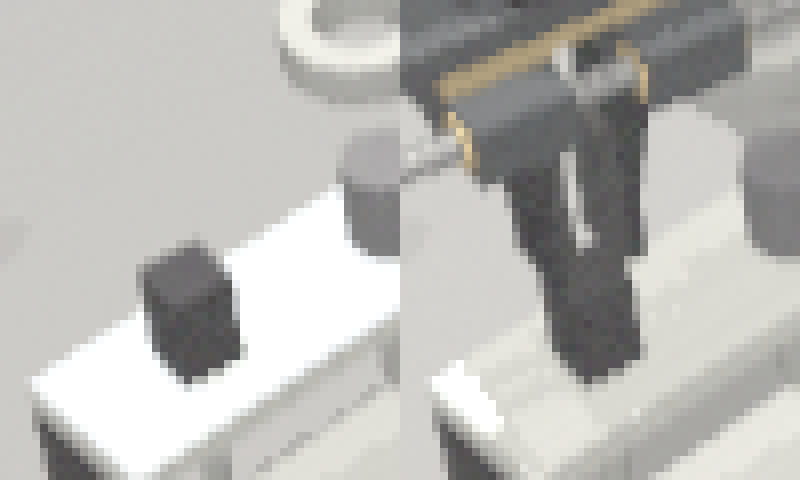

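```bash
python3 - <<'E'
from h import *
d=dict(np.load("scene1.npz")); P=cloud(d)
for v in range(204,234,2):
    print(v,[tuple((P[v,u]*1000).round().astype(int)) if d["range_z"][v,u]>0 and d["color"][v,u].max()<95 else '.' for u in (186,189,191,194,196,198,200)])
E
```

```text
204 [(np.int64(572), np.int64(-238), np.int64(220)), (np.int64(550), np.int64(-213), np.int64(188)), '.', (np.int64(552), np.int64(-202), np.int64(181)), (np.int64(555), np.int64(-199), np.int64(181)), (np.int64(558), np.int64(-196), np.int64(181)), (np.int64(558), np.int64(-191), np.int64(176))]
206 [(np.int64(548), np.int64(-220), np.int64(187)), (np.int64(549), np.int64(-213), np.int64(182)), '.', (np.int64(548), np.int64(-199), np.int64(171)), (np.int64(554), np.int64(-199), np.int64(174)), (np.int64(557), np.int64(-196), np.int64(173)), '.']
208 [(np.int64(550), np.int64(-222), np.int64(184)), (np.int64(548), np.int64(-213), np.int64(175)), '.', (np.int64(548), np.int64(-200), np.int64(165)), (np.int64(554), np.int64(-199), np.int64(168)), (np.int64(557), np.int64(-197), np.int64(168)), '.']
210 [(np.int64(550), np.int64(-223), np.int64(179)), (np.int64(549), np.int64(-215), np.int64(172)), '.', (np.int64(546), np.int64(-199), np.int64(157)), (np.int64(554), np.int64(-200), np.int64(163)), (np.int64(556), np.int64(-197), np.int64(162)), '.']
212 [(np.int64(545), np.int64(-220), 
[... 2024 characters left out ...]
, (np.int64(550), np.int64(-209), np.int64(119)), (np.int64(551), np.int64(-204), np.int64(115)), (np.int64(552), np.int64(-200), np.int64(112)), '.']
228 ['.', (np.int64(533), np.int64(-210), np.int64(102)), (np.int64(544), np.int64(-214), np.int64(113)), (np.int64(552), np.int64(-211), np.int64(116)), (np.int64(551), np.int64(-206), np.int64(111)), (np.int64(554), np.int64(-202), np.int64(109)), '.']
230 ['.', '.', (np.int64(544), np.int64(-214), np.int64(106)), (np.int64(550), np.int64(-211), np.int64(108)), (np.int64(550), np.int64(-206), np.int64(103)), (np.int64(552), np.int64(-201), np.int64(101)), '.']
232 ['.', '.', '.', (np.int64(549), np.int64(-211), np.int64(101)), '.', '.', '.']
```

The depth image shows the fingertips ending at z ≈ 0.141, just above the head. The reported TCP would put them at 0.106, so the z relation is off by about 35 mm. I'll open the fingers and measure the tips directly.

>>> step_arm --motion '[0, 0, 0, 0, 0, 0, 50, 0, 0, 0, 0, 0, 0, 50, 0, 0, 0, 0, 0, 0, 50, 0, 0, 0, 0, 0, 0, 50]'

```text
time: 4.2
tcp_pos: [0.5432, -0.2032, 0.114]
tcp_rot: [-180.0, -0.0, -17.0]
force: [-0.7, 0.2, 0.2]
finger_gap: 0.481
grip_force: 0.0
```

```bash
python3 - <<'E'
from h import *
from workcell import imaging
delta([542.5,-203.5,112])
for n in("scene","top"):
    d=imaging.camera(n); np.savez(n+"2.npz",**d); P=cloud(d)*1000
    ax=np.array([-.292,-.956]);tx=np.array([.956,-.292])
    q=P[...,:2]-[542.5,-203.5]; a=q@ax; b=q@tx
    for s in(1,-1):
        m=(a*s>18)&(a*s<50)&(abs(b)<16)&(P[...,2]>104)&(P[...,2]<220)&(d["color"].max(2)<100)
        z=np.sort(P[m][:,2]); print(n,s,len(z),z[:12].round(), np.histogram(z,np.arange(100,221,10))[0], a[m].min().round(),a[m].max().round(),np.median(b[m]).round(1))
d=dict(np.load("scene2.npz"))
f=lambda i:np.clip(255*(cv2.resize(i["color"][170:250,150:230],None,fx=6,fy=6,interpolation=3)/255.)**.5*1.1,0,255).astype(np.uint8)
cv2.imwrite("pics/s4.png",f(d)[:,:,::-1])
E
```

```text
t 4.2 tcp [ 543.2 -203.2  114. ] [-180.     -0.    -17.02] F [-0.7  0.2  0.2] gap 41.9 0.0
tool shift mm [-0.6  0.5  2. ] 
scene 1 107 [142. 142. 142. 143. 143. 144. 144. 145. 145. 146. 147. 147.] [ 0  0  0  0 20 23 20 20 22  2  0  0] 20.0 35.0 10.4
scene -1 186 [143. 143. 143. 143. 143. 144. 144. 145. 145. 145. 146. 146.] [ 0  0  0  0 21 23 32 28 32 30 10 10] -36.0 -20.0 9.3Traceback (most recent call last):
  File "<stdin>", line 10, in <module>
    return umr_minimum(a, axis, None, out, keepdims, initial, where)
ValueError: zero-size array to reduction operation minimum which has no identity
```

Both fingertips are at z ≈ 0.142 and centred laterally. I'll lower 37 mm, which brings them to about 0.105.

>>> step_arm --motion '[0, 0, 15, 0, 0, 0, 50, 0, 0, 12, 0, 0, 0, 50, 0, 0, 6, 0, 0, 0, 50, 0, 0, 4, 0, 0, 0, 50, 0, 0, 0, 0, 0, 0, 50]'

```text
time: 4.92
tcp_pos: [0.5431, -0.2032, 0.0767]
tcp_rot: [180.0, 0.0, -17.0]
force: [-1.0, 0.3, -0.3]
finger_gap: 0.577
grip_force: 0.0
```

>>> step_arm --motion '[0, 0, 0, 0, 0, 0, 10, 0, 0, 0, 0, 0, 0, 10, 0, 0, 0, 0, 0, 0, 10, 0, 0, 0, 0, 0, 0, 10, 0, 0, 0, 0, 0, 0, 10]' --squeeze 25

```text
time: 5.55
tcp_pos: [0.5433, -0.2032, 0.0771]
tcp_rot: [-180.0, -0.0, -17.0]
force: [-0.4, -0.7, 1.1]
finger_gap: 0.225
grip_force: 25.0
```

>>> step_arm --motion '[0, 0, 0, 0, 0, 0, 10, 0, 0, 0, 0, 0, 0, 10]' --squeeze 40

```text
time: 5.8
tcp_pos: [0.5433, -0.2032, 0.0771]
tcp_rot: [180.0, -0.0, -17.0]
force: [0.3, 0.3, 1.7]
finger_gap: 0.229
grip_force: 40.0
```

Grasped: the gap is 20 mm, which matches the head. Next I'll lift.

>>> step_arm --motion '[0, 0, -10, 0, 0, 0, 10, 0, 0, -30, 0, 0, 0, 10, 0, 0, -40, 0, 0, 0, 10, 0, 0, -35, 0, 0, 0, 10, 0, 0, -15, 0, 0, 0, 10]'

```text
time: 6.42
tcp_pos: [0.544, -0.2034, 0.2096]
tcp_rot: [-180.0, -0.2, -17.0]
force: [-0.0, -0.2, -1.6]
finger_gap: 0.223
grip_force: 40.0
```

>>> step_arm --motion '[-3, -25, 0, 0, 0, 0, 10, -6, -45, 0, 0, 0, 0, 10, -6, -50, 0, 0, 0, 0, 10, -6, -50, 0, 0, 0, 0, 10, -6, -50, 0, 0, 0, 0, 10]'

```text
time: 7.05
tcp_pos: [0.5811, 0.0165, 0.206]
tcp_rot: [180.0, 0.1, -17.0]
force: [0.6, 0.3, -0.5]
finger_gap: 0.225
grip_force: 40.0
```

>>> step_arm --motion '[-7, -50, 0, 0, 0, 0, 10, -6, -45, 0, 0, 0, 0, 10, -4, -30, 0, 0, 0, 0, 10, -2, -17, 0, 0, 0, 0, 10, 0, 0, 0, 0, 0, 0, 10]'

```text
time: 7.68
tcp_pos: [0.6048, 0.1569, 0.206]
tcp_rot: [179.9, 0.1, -17.0]
force: [-1.1, -0.4, -1.2]
finger_gap: 0.224
grip_force: 40.0
```

```bash
python3 - <<'E'
from h import *
from workcell import imaging
delta([604.7,156.7,207],-17)
for n in("scene","top"):
    d=imaging.camera(n); np.savez(n+"3.npz",**d)
    print(n,"tip px",proj(d,[.6047,.1567,.140]),"hole px",proj(d,[.6047,.1567,.110]))
    P=cloud(d)*1000
    for lo in range(136,231,8):
        m=(np.hypot(P[...,0]-604.7,P[...,1]-156.7)<16)&(P[...,2]>lo)&(P[...,2]<lo+8)
        if m.sum(): print(lo,m.sum(),P[m].mean(0).round(1),P[m].min(0).round(),P[m].max(0).round())
d=dict(np.load("scene3.npz")); e=dict(np.load("top3.npz"))
f=lambda i,u,v,s:np.clip(255*(cv2.resize(i["color"][v-40:v+25,u-30:u+30],None,fx=s,fy=s,interpolation=3)/255.)**.7*1.05,0,255).astype(np.uint8)
cv2.imwrite("pics/s5.png",np.hstack([f(d,309,158,6),f(e,195,170,6)])[:,:,::-1])
E
```

```text
t 7.675 tcp [604.8 156.9 206. ] [ 1.7994e+02  8.0000e-02 -1.6970e+01] F [-1.1 -0.4 -1.2] gap 19.5 39.99878844246268
tool shift mm [-0.   0.2 -1. ] ('rotvec', array([0.06, 0.08, 0.03]))
scene tip px (np.float64(310.17160036918597), np.float64(148.01249798616422)) hole px (np.float64(309.3857590352436), np.float64(157.32029260856262))
136 4 [605.  155.3 141.8] [603. 153. 141.] [607. 157. 143.]
144 8 [604.8 154.8 147.9] [602. 152. 144.] [608. 160. 152.]
152 9 [604.3 154.4 156.9] [602. 151. 153.] [606. 157. 160.]
160 6 [604.1 153.8 164.8] [601. 152. 162.] [607. 157. 167.]
168 10 [603.2 154.3 172.4] [599. 151. 168.] [607. 159. 176.]
176 7 [605.4 154.5 179.5] [602. 153. 176.] [608. 156. 183.]
184 8 [605.1 154.6 187.2] [603. 151. 185.] [608. 158. 190.]
192 8 [603.6 154.2 194.6] [600. 150. 192.] [606. 157. 197.]
200 11 [604.4 153.8 204.3] [601. 151. 201.] [607. 159. 207.]
208 10 [604.1 155.5 211.7] [600. 152. 209.] [606. 160. 215.]
216 7 [604.5 154.6 219.5] [602. 153. 217.] [608. 158. 221.]
224 7 [610.5 154.4 228.9] [606. 148. 224.] [614. 162. 231.]
top tip px (np.float64(192.78319011170572), np.float64(167.60488939438028)) hole px (np.float64(194.20902274838198), np.float64(169.47809194261663))
```

View pics/s5.png

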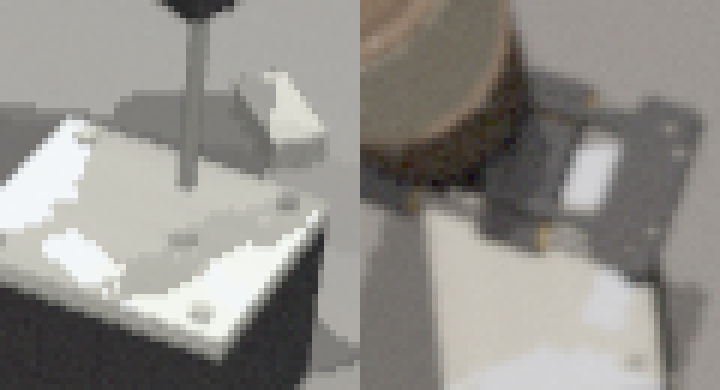

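The left half shows the rod tip at (186,187), just above the hole at (184,240), aligned to within about 1 mm. The top view is blocked by the arm. I'll go down to just above the mouth, then continue by feel.

>>> step_arm --motion '[0, 0, 12, 0, 0, 0, 10, 0, 0, 10, 0, 0, 0, 10, 0, 0, 2, 0, 0, 0, 10, 0, 0, 0, 0, 0, 0, 10]'

```text
time: 8.28
tcp_pos: [0.6051, 0.1561, 0.1827]
tcp_rot: [180.0, 0.0, -17.0]
force: [0.2, 0.4, -1.2]
finger_gap: 0.225
grip_force: 40.0
```

```bash
python3 - <<'E'
from h import *
from workcell import imaging
delta([604.7,156.7,177],-17)
d=imaging.camera("scene"); np.savez("scene4.npz",**d)
K=d["camera_matrix"]
h0=np.array(dark(dict(np.load("scene0.npz")),[.6045,.156,.110],4))/1000; print("hole scene",h0*1000, proj(d,h0))
g=cv2.GaussianBlur(d["color"],(1,1),0).astype(float).mean(2)
C=[]
for z in np.arange(.118,.180,.006):
    u,v=proj(d,[.6045,.1565,z]); v=int(round(v)); u0=int(round(u)); r=g[v,u0-7:u0+8]
    bg=np.median(np.r_[r[:4],r[-4:]]); w=np.clip(bg-r-12,0,None); c=u0+(w*np.arange(-7,8)).sum()/max(w.sum(),1e-6)
    print(round(z,3),v,"rod u",round(c,2),"expected over hole",round(proj(d,[h0[0],h0[1],z])[0],2),r.astype(int))
E
```

```text
t 8.275 tcp [605.1 156.1 182.7] [ 1.7997e+02  1.0000e-02 -1.7040e+01] F [ 0.2  0.4 -1.2] gap 19.6 39.99886728823185
tool shift mm [-0.6 -0.4  5.7] ('rotvec', array([ 0.03,  0.01, -0.04]))
hole scene [604.48515503 155.4205627  110.        ] (np.float64(309.03998118532456), np.float64(157.52728127939793))
0.118 155 rod u 309.01 expected over hole 309.25 [163 162 163 162 163 165  83  86  82 144 146 146 144 145 144]
0.124 153 rod u 309.13 expected over hole 309.4 [165 165 164 163 164  87  86  83 136 151 151 152 152 153 152]
0.13 151 rod u 309.26 expected over hole 309.56 [163 162 162 162 164  97  87  84 131 165 166 165 165 166 166]
0.136 149 rod u 309.53 expected over hole 309.71 [164 164 165 166 165 118  85  87 114 165 165 164 165 163 164]
0.142 147 rod u 309.67 expected over hole 309.87 [166 165 165 165 163 122  84  87  97 162 163 162 161 161 162]
0.148 145 rod u 312.8 expected over hole 310.03 [164 163 161 161 162 134  84  87  94 153 144 140 123  90  75]
0.154 144 rod u 313.52 expected over hole 310.19 [162 161 160 160 161 137  83  87  82 123  91  76  76  75  76]
0.16 142 rod u 312.0 expected over hole 310.36 [144 123 123  91  76  77  86  84  68  79  79  79  79  80  79]
0.166 140 rod u 311.0 expected over hole 310.52 [79 84 85 86 84 76 86 85 82 84 84 86 85 85 84]
0.172 138 rod u 309.0 expected over hole 310.68 [84 85 85 86 85 72 84 87 79 85 85 85 85 85 81]
0.178 136 rod u 318.0 expected over hole 310.85 [86 87 86 86 85 75 82 87 81 85 84 85 85 75 70]
```

>>> step_arm --motion '[0.3, -0.3, 2, 0, 0, 0, 10, 0, 0, 1.5, 0, 0, 0, 10, 0, 0, 1, 0, 0, 0, 10, 0, 0, 0, 0, 0, 0, 10]'

```text
time: 8.82
tcp_pos: [0.6055, 0.1566, 0.1784]
tcp_rot: [180.0, 0.0, -17.0]
force: [0.2, 0.8, -0.6]
finger_gap: 0.221
grip_force: 40.0
```

>>> step_arm --motion '[0, 0, 0.7, 0, 0, 0, 10, 0, 0, 0.7, 0, 0, 0, 10, 0, 0, 0, 0, 0, 0, 10]'

```text
time: 9.2
tcp_pos: [0.6056, 0.1566, 0.1771]
tcp_rot: [-180.0, -0.0, -17.0]
force: [0.3, 0.1, -0.3]
finger_gap: 0.225
grip_force: 40.0
```

>>> step_arm --motion '[0, 0, 0.7, 0, 0, 0, 10, 0, 0, 0.7, 0, 0, 0, 10, 0, 0, 0, 0, 0, 0, 10]'

```text
time: 9.57
tcp_pos: [0.6058, 0.1567, 0.1765]
tcp_rot: [-180.0, -0.1, -17.0]
force: [-0.4, -0.1, 4.1]
finger_gap: 0.226
grip_force: 40.0
```

Contact is 4 N at tip z ≈ 0.110, on the rim or face. The measurements put the hole a little further along (-x,+y), so I'll slide that way with light pressure.

>>> step_arm --motion '[-0.5, -0.5, -0.2, 0, 0, 0, 10, -0.6, -0.5, 0, 0, 0, 0, 10, 0, 0, 0, 0, 0, 0, 10]'

```text
time: 9.95
tcp_pos: [0.6042, 0.1579, 0.1747]
tcp_rot: [180.0, 0.1, -17.0]
force: [0.6, 0.5, -0.8]
finger_gap: 0.23
grip_force: 40.0
```

It dropped in and the force vanished. Continuing down.

>>> step_arm --motion '[0, 0, 0.8, 0, 0, 0, 10, 0, 0, 0.8, 0, 0, 0, 10, 0, 0, 0, 0, 0, 0, 10]'

```text
time: 10.32
tcp_pos: [0.6047, 0.1579, 0.174]
tcp_rot: [180.0, 0.0, -17.0]
force: [0.0, -0.3, -0.6]
finger_gap: 0.226
grip_force: 40.0
```

>>> step_arm --motion '[0, 0, 0.8, 0, 0, 0, 10, 0, 0, 0.8, 0, 0, 0, 10, 0, 0, 0, 0, 0, 0, 10]'

```text
time: 10.7
tcp_pos: [0.6047, 0.1578, 0.1726]
tcp_rot: [180.0, 0.0, -17.0]
force: [1.1, 0.1, -1.0]
finger_gap: 0.224
grip_force: 40.0
```

>>> step_arm --motion '[0, 0, 1.5, 0, 0, 0, 10, 0, 0, 1.5, 0, 0, 0, 10, 0, 0, 0, 0, 0, 0, 10]'

```text
time: 11.08
tcp_pos: [0.6046, 0.1578, 0.1694]
tcp_rot: [180.0, 0.0, -17.0]
force: [-0.1, 0.4, -1.0]
finger_gap: 0.225
grip_force: 40.0
```

>>> step_arm --motion '[0, 0, 1.5, 0, 0, 0, 10, 0, 0, 1.5, 0, 0, 0, 10, 0, 0, 0, 0, 0, 0, 10]'

```text
time: 11.45
tcp_pos: [0.6046, 0.1578, 0.1665]
tcp_rot: [180.0, 0.0, -17.0]
force: [-0.5, 0.6, -1.0]
finger_gap: 0.221
grip_force: 40.0
```

Free in the hole, with the tip about 11 mm down.

>>> step_arm --motion '[0, 0, 2, 0, 0, 0, 10, 0, 0, 2, 0, 0, 0, 10, 0, 0, 2, 0, 0, 0, 10, 0, 0, 2, 0, 0, 0, 10, 0, 0, 0, 0, 0, 0, 10]'

```text
time: 12.08
tcp_pos: [0.6046, 0.1578, 0.1584]
tcp_rot: [180.0, 0.0, -17.0]
force: [-0.1, -0.0, -1.1]
finger_gap: 0.228
grip_force: 40.0
```

>>> step_arm --motion '[0, 0, 1, 0, 0, 0, 10, 0, 0, 1, 0, 0, 0, 10, 0, 0, 1, 0, 0, 0, 10, 0, 0, 1, 0, 0, 0, 10, 0, 0, 0, 0, 0, 0, 10]'

```text
time: 12.7
tcp_pos: [0.6047, 0.1579, 0.1545]
tcp_rot: [180.0, 0.0, -17.0]
force: [-0.0, -0.3, -1.3]
finger_gap: 0.229
grip_force: 40.0
```

>>> step_arm --motion '[0, 0, 1, 0, 0, 0, 10, 0, 0, 1, 0, 0, 0, 10, 0, 0, 1, 0, 0, 0, 10, 0, 0, 1, 0, 0, 0, 10, 0, 0, 0, 0, 0, 0, 10]'

```text
time: 13.32
tcp_pos: [0.6052, 0.1579, 0.1518]
tcp_rot: [-180.0, -0.1, -17.0]
force: [-1.9, -0.0, 5.5]
finger_gap: 0.225
grip_force: 40.0
```

>>> step_arm --motion '[0, 0, 0.6, 0, 0, 0, 10, 0, 0, 0, 0, 0, 0, 10]'

```text
time: 13.58
tcp_pos: [0.6052, 0.1579, 0.1512]
tcp_rot: [-180.0, -0.1, -17.0]
force: [-1.8, -0.9, 4.8]
finger_gap: 0.227
grip_force: 40.0
```

>>> step_arm --motion '[0, 0, 0.6, 0, 0, 0, 10, 0, 0, 0.6, 0, 0, 0, 10, 0, 0, 0, 0, 0, 0, 10]'

```text
time: 13.95
tcp_pos: [0.6053, 0.1579, 0.1501]
tcp_rot: [-180.0, -0.1, -17.0]
force: [-1.7, -0.4, 5.1]
finger_gap: 0.227
grip_force: 40.0
```

>>> step_arm --motion '[0, 0, 0.6, 0, 0, 0, 10, 0, 0, 0.6, 0, 0, 0, 10, 0, 0, 0, 0, 0, 0, 10]'

```text
time: 14.32
tcp_pos: [0.6053, 0.1579, 0.149]
tcp_rot: [-180.0, -0.1, -17.0]
force: [-1.1, -0.3, 6.1]
finger_gap: 0.231
grip_force: 40.0
```

>>> step_arm --motion '[0, 0, 0.6, 0, 0, 0, 10, 0, 0, 0.6, 0, 0, 0, 10, 0, 0, 0, 0, 0, 0, 10]'

```text
time: 14.7
tcp_pos: [0.6053, 0.1579, 0.148]
tcp_rot: [-180.0, -0.1, -17.0]
force: [-0.8, 1.1, 6.0]
finger_gap: 0.226
grip_force: 40.0
```

>>> step_arm --motion '[0, 0, 0.6, 0, 0, 0, 10, 0, 0, 0.6, 0, 0, 0, 10, 0, 0, 0, 0, 0, 0, 10]'

```text
time: 15.08
tcp_pos: [0.6054, 0.1579, 0.1469]
tcp_rot: [-180.0, -0.1, -17.0]
force: [-1.9, -1.4, 6.8]
finger_gap: 0.224
grip_force: 40.0
```

```bash
cat > tray.py <<'E'
from h import *
from workcell import imaging
delta([604.7,157.8,148])
d=imaging.camera("top"); P=cloud(d)*1000
c,s=np.cos(np.radians(8.3)),np.sin(np.radians(8.3))
q=P[...,:2]-[583.5,154.9]; x=q@[c,s]; y=q@[-s,c]
m=(abs(y)<35)&(x<-30)&(x>-150)&(P[...,2]>20)&(P[...,2]<80)
print("tray points ahead of front:",m.sum(),(-65-x[m]).max() if m.any() else None)
E
python3 tray.py
```

```text
t 15.075 tcp [605.4 157.9 146.9] [-1.7995e+02 -1.2000e-01 -1.6990e+01] F [-1.9 -1.4  6.8] gap 19.5 40.000756764784455
tool shift mm [-0.7  0.3 -1.1] 
tray points ahead of front: 58 0.8969967711242646
```

Not yet released, so I'll keep pressing in small steps.

>>> step_arm --motion '[0, 0, 0.6, 0, 0, 0, 10, 0, 0, 0.6, 0, 0, 0, 10, 0, 0, 0, 0, 0, 0, 10]'

```text
time: 15.5
tcp_pos: [0.6054, 0.1579, 0.1458]
tcp_rot: [-180.0, -0.1, -17.0]
force: [-1.2, -0.4, 7.5]
finger_gap: 0.231
grip_force: 40.0
```

>>> step_arm --motion '[0, 0, 0.6, 0, 0, 0, 10, 0, 0, 0, 0, 0, 0, 10, 0, 0, 0, 0, 0, 0, 10]'

```text
time: 15.88
tcp_pos: [0.6055, 0.1579, 0.1453]
tcp_rot: [-179.9, -0.1, -17.0]
force: [-1.3, -0.1, 7.3]
finger_gap: 0.232
grip_force: 40.0
```

```bash
python3 tray.py
```

```text
t 15.875 tcp [605.5 157.9 145.3] [-1.7995e+02 -1.3000e-01 -1.6990e+01] F [-1.3 -0.1  7.3] gap 20.2 40.00081253238022
tool shift mm [-0.7  0.3 -2.7] 
tray points ahead of front: 56 0.5913395148782286
```

>>> step_arm --motion '[0, 0, 0.6, 0, 0, 0, 10, 0, 0, 0, 0, 0, 0, 10, 0, 0, 0, 0, 0, 0, 10, 0, 0, 0, 0, 0, 0, 10]'

```text
time: 16.42
tcp_pos: [0.6053, 0.1579, 0.144]
tcp_rot: [-180.0, -0.1, -17.0]
force: [-0.5, 0.2, 4.7]
finger_gap: 0.229
grip_force: 40.0
```

```bash
python3 tray.py
```

```text
t 16.425 tcp [605.3 157.9 144. ] [-1.7995e+02 -9.0000e-02 -1.7010e+01] F [-0.5  0.2  4.7] gap 19.9 40.00007567927241
tool shift mm [-0.5  0.3 -4. ] 
tray points ahead of front: 127 12.957321276242453
```

The force fell to 4.7 N and the tray is moving (13 mm out). I'll hold here until it is fully out.

>>> step_arm --motion '[0, 0, 0, 0, 0, 0, 10, 0, 0, 0, 0, 0, 0, 10, 0, 0, 0, 0, 0, 0, 10, 0, 0, 0, 0, 0, 0, 10, 0, 0, 0, 0, 0, 0, 10]'

```text
time: 17.1
tcp_pos: [0.6053, 0.1579, 0.144]
tcp_rot: [-180.0, -0.1, -17.0]
force: [-0.8, -0.6, 5.2]
finger_gap: 0.226
grip_force: 40.0
```

>>> step_arm --motion '[0, 0, 0, 0, 0, 0, 10, 0, 0, 0, 0, 0, 0, 10, 0, 0, 0, 0, 0, 0, 10, 0, 0, 0, 0, 0, 0, 10, 0, 0, 0, 0, 0, 0, 10]'

```text
time: 17.73
tcp_pos: [0.6053, 0.1579, 0.144]
tcp_rot: [-180.0, -0.1, -17.0]
force: [-1.0, -0.2, 4.6]
finger_gap: 0.229
grip_force: 40.0
```

>>> step_arm --motion '[0, 0, 0, 0, 0, 0, 10, 0, 0, 0, 0, 0, 0, 10, 0, 0, 0, 0, 0, 0, 10]'

```text
time: 18.1
tcp_pos: [0.6053, 0.1579, 0.144]
tcp_rot: [-180.0, -0.1, -17.0]
force: [-1.1, -1.3, 5.4]
finger_gap: 0.227
grip_force: 40.0
```

```bash
python3 tray.py
```

```text
t 18.1 tcp [605.3 157.9 144. ] [-1.7996e+02 -9.0000e-02 -1.7000e+01] F [-1.1 -1.3  5.4] gap 19.8 40.00022931955755
tool shift mm [-0.5  0.3 -4. ] 
tray points ahead of front: 391 59.70845734475225
```

The tray is fully out (about 60 mm). Withdrawing straight up, then going back over the rack.

>>> step_arm --motion '[0, 0, -6, 0, 0, 0, 10, 0, 0, -12, 0, 0, 0, 10, 0, 0, -16, 0, 0, 0, 10, 0, 0, -18, 0, 0, 0, 10, 0, 0, -14, 0, 0, 0, 10]'

```text
time: 18.77
tcp_pos: [0.6049, 0.158, 0.2101]
tcp_rot: [-180.0, -0.0, -17.0]
force: [-0.5, 0.4, -1.1]
finger_gap: 0.227
grip_force: 40.0
```

>>> step_arm --motion '[3, 25, 0, 0, 0, 0, 10, 6, 45, 0, 0, 0, 0, 10, 6, 50, 0, 0, 0, 0, 10, 6, 50, 0, 0, 0, 0, 10, 6, 50, 0, 0, 0, 0, 10]'

```text
time: 19.4
tcp_pos: [0.5647, -0.0627, 0.2085]
tcp_rot: [180.0, 0.1, -17.0]
force: [0.3, -0.7, -1.6]
finger_gap: 0.224
grip_force: 40.0
```

>>> step_arm --motion '[7, 50, 0, 0, 0, 0, 10, 6, 45, 0, 0, 0, 0, 10, 4, 30, 0, 0, 0, 0, 10, 2, 18, 0, 0, 0, 0, 10, 0, 0, 0, 0, 0, 0, 10]'

```text
time: 20.02
tcp_pos: [0.5417, -0.2037, 0.2085]
tcp_rot: [-180.0, 0.1, -17.1]
force: [-0.0, -0.7, -0.3]
finger_gap: 0.227
grip_force: 40.0
```

```bash
python3 -c "
from h import *
delta([543.3,-203.2,180],-17)"
```

```text
t 20.025 tcp [ 541.7 -203.7  208.5] [-1.800e+02  5.000e-02 -1.714e+01] F [-0.  -0.7 -0.3] gap 19.8 39.99867031350732
tool shift mm [ 1.4 -1.  28.5] ('rotvec', array([-0.  ,  0.05, -0.14]))
```

>>> step_arm --motion '[1.4, -1, 0, 0, 0, 0, 10, 0, 0, 15, 0, 0, 0, 10, 0, 0, 15, 0, 0, 0, 10, 0, 0, 4, 0, 0, 0, 10, 0, 0, 0, 0, 0, 0, 10]'

```text
time: 20.65
tcp_pos: [0.5439, -0.202, 0.1742]
tcp_rot: [180.0, 0.1, -17.0]
force: [-0.6, -0.6, -0.7]
finger_gap: 0.227
grip_force: 40.0
```

>>> step_arm --motion '[0, 0, 0, 0, 0, 0, 10]'

```text
time: 20.78
tcp_pos: [0.5445, -0.2022, 0.1753]
tcp_rot: [180.0, -0.1, -17.0]
force: [-0.7, 0.2, -0.5]
finger_gap: 0.226
grip_force: 40.0
```

>>> step_arm --motion '[0, 0, 0, 0, 0, 0, 10, 0, 0, 0, 0, 0, 0, 10, 0, 0, 0, 0, 0, 0, 10]'

```text
time: 21.15
tcp_pos: [0.5442, -0.2022, 0.175]
tcp_rot: [-180.0, -0.0, -17.0]
force: [0.4, -0.6, 0.2]
finger_gap: 0.227
grip_force: 40.0
```

>>> step_arm --motion '[-0.6, 1.2, 2, 0, 0, 0, 10, 0, 0, 2, 0, 0, 0, 10, 0, 0, 1, 0, 0, 0, 10, 0, 0, 0, 0, 0, 0, 10]'

```text
time: 21.65
tcp_pos: [0.5431, -0.2031, 0.1697]
tcp_rot: [180.0, 0.0, -17.0]
force: [0.2, 0.6, -1.6]
finger_gap: 0.225
grip_force: 40.0
```

>>> step_arm --motion '[0, 0, 1, 0, 0, 0, 10, 0, 0, 1, 0, 0, 0, 10, 0, 0, 1, 0, 0, 0, 10, 0, 0, 0, 0, 0, 0, 10]'

```text
time: 22.15
tcp_pos: [0.5431, -0.2031, 0.1667]
tcp_rot: [180.0, 0.0, -17.0]
force: [-1.1, 0.4, -1.0]
finger_gap: 0.226
grip_force: 40.0
```

>>> step_arm --motion '[0, 0, 1, 0, 0, 0, 10, 0, 0, 1, 0, 0, 0, 10, 0, 0, 1, 0, 0, 0, 10, 0, 0, 0, 0, 0, 0, 10]'

```text
time: 22.65
tcp_pos: [0.5431, -0.2031, 0.1637]
tcp_rot: [180.0, 0.0, -17.0]
force: [0.9, -0.2, -0.9]
finger_gap: 0.232
grip_force: 40.0
```

>>> step_arm --motion '[0, 0, 1, 0, 0, 0, 10, 0, 0, 1, 0, 0, 0, 10, 0, 0, 1, 0, 0, 0, 10, 0, 0, 0, 0, 0, 0, 10]'

```text
time: 23.15
tcp_pos: [0.5431, -0.2031, 0.1607]
tcp_rot: [180.0, 0.0, -17.0]
force: [-0.4, 0.6, -1.1]
finger_gap: 0.227
grip_force: 40.0
```

The rod is in the rack hole with no contact force. Going down to just above the seat.

>>> step_arm --motion '[0, 0, 5, 0, 0, 0, 10, 0, 0, 8, 0, 0, 0, 10, 0, 0, 8, 0, 0, 0, 10, 0, 0, 8, 0, 0, 0, 10, 0, 0, 8, 0, 0, 0, 10]'

```text
time: 23.78
tcp_pos: [0.5431, -0.2031, 0.1232]
tcp_rot: [180.0, 0.0, -17.0]
force: [0.0, -0.3, -1.5]
finger_gap: 0.229
grip_force: 40.0
```

>>> step_arm --motion '[0, 0, 10, 0, 0, 0, 10, 0, 0, 10, 0, 0, 0, 10, 0, 0, 10, 0, 0, 0, 10, 0, 0, 6, 0, 0, 0, 10, 0, 0, 2, 0, 0, 0, 10]'

```text
time: 24.4
tcp_pos: [0.543, -0.2031, 0.0854]
tcp_rot: [180.0, 0.0, -17.0]
force: [0.6, 0.6, -0.8]
finger_gap: 0.226
grip_force: 40.0
```

>>> step_arm --motion '[0, 0, 1.5, 0, 0, 0, 10, 0, 0, 1.5, 0, 0, 0, 10, 0, 0, 1, 0, 0, 0, 10, 0, 0, 0.7, 0, 0, 0, 10, 0, 0, 0, 0, 0, 0, 10]'

```text
time: 25.02
tcp_pos: [0.5432, -0.2031, 0.0812]
tcp_rot: [-180.0, -0.0, -17.0]
force: [-0.5, -0.0, -1.0]
finger_gap: 0.226
grip_force: 40.0
```

>>> step_arm --motion '[0, 0, 1, 0, 0, 0, 10, 0, 0, 1, 0, 0, 0, 10, 0, 0, 1, 0, 0, 0, 10, 0, 0, 0, 0, 0, 0, 10]'

```text
time: 25.52
tcp_pos: [0.5431, -0.2031, 0.078]
tcp_rot: [180.0, 0.0, -17.0]
force: [0.1, 0.2, -0.5]
finger_gap: 0.228
grip_force: 40.0
```

>>> step_arm --motion '[0, 0, 0.6, 0, 0, 0, 10, 0, 0, 0, 0, 0, 0, 10]'

```text
time: 25.78
tcp_pos: [0.5432, -0.2031, 0.0775]
tcp_rot: [180.0, 0.0, -17.0]
force: [-0.4, 0.4, -0.7]
finger_gap: 0.228
grip_force: 40.0
```

At home height, so I'll release with a gradual opening and then go up.

>>> step_arm --motion '[0, 0, 0, 0, 0, 0, 23, 0, 0, 0, 0, 0, 0, 25, 0, 0, 0, 0, 0, 0, 30, 0, 0, 0, 0, 0, 0, 40, 0, 0, 0, 0, 0, 0, 50]'

```text
time: 26.4
tcp_pos: [0.5432, -0.2031, 0.0776]
tcp_rot: [-180.0, -0.0, -17.0]
force: [-0.8, 0.7, -0.8]
finger_gap: 0.487
grip_force: 0.0
```

>>> step_arm --motion '[0, 0, 0, 0, 0, 0, 50, 0, 0, -15, 0, 0, 0, 50, 0, 0, -30, 0, 0, 0, 50, 0, 0, -40, 0, 0, 0, 50, 0, 0, -40, 0, 0, 0, 50]'

```text
time: 27.02
tcp_pos: [0.5433, -0.2032, 0.2051]
tcp_rot: [180.0, -0.1, -17.0]
force: [1.0, -0.5, -1.0]
finger_gap: 0.576
grip_force: 0.0
```

>>> step_arm --motion '[-40, -30, -10, 0, 0, 0, 50, -50, -30, 0, 0, 0, 0, 50, -50, -30, 0, 0, 0, 0, 50, 0, 0, 0, 0, 0, 0, 50, 0, 0, 0, 0, 0, 0, 50]'

```text
time: 27.65
tcp_pos: [0.4364, -0.076, 0.2139]
tcp_rot: [-180.0, -0.2, -17.0]
force: [0.5, -0.3, 0.2]
finger_gap: 0.574
grip_force: 0.0
```

```bash
python3 - <<'E'
from h import *
from workcell import imaging
delta([0,0,0])
for n in("scene","top"):
    d=imaging.camera(n); P=cloud(d)
    print(n,rect(P,[.5425,-.2035],.03,.115,.16))
    if n=="scene": cv2.imwrite("pics/s6.png",cv2.resize(d["color"][110:310,100:360],None,fx=3,fy=2.9,interpolation=3)[:,:,::-1])
E
python3 tray.py
```

```text
t 27.65 tcp [436.4 -76.  213.9] [-1.7995e+02 -1.5000e-01 -1.6970e+01] F [ 0.5 -0.3  0.2] gap 49.9 0.0
tool shift mm [-440.2   54.9  212.6] 
scene (((542.8302001953125, -204.2758026123047), (20.849716186523438, 21.94293785095215), 76.17658233642578), 121, np.float64(0.13138022568948582), array([ 0.54747146, -0.20677546]))
top (((542.5074462890625, -203.9345703125), (20.42911720275879, 20.35271453857422), 73.07483673095703), 51, np.float64(0.13427923639108896), array([ 0.54156466, -0.20222975]))
t 27.75 tcp [436.6 -76.5 213. ] [-1.7999e+02 -6.0000e-02 -1.7070e+01] F [ 0.7 -0.  -0.3] gap 50.4 0.0
tool shift mm [  91.8 -273.3   65.2] 
tray points ahead of front: 137 19.650518604643494
```

View pics/s6.png

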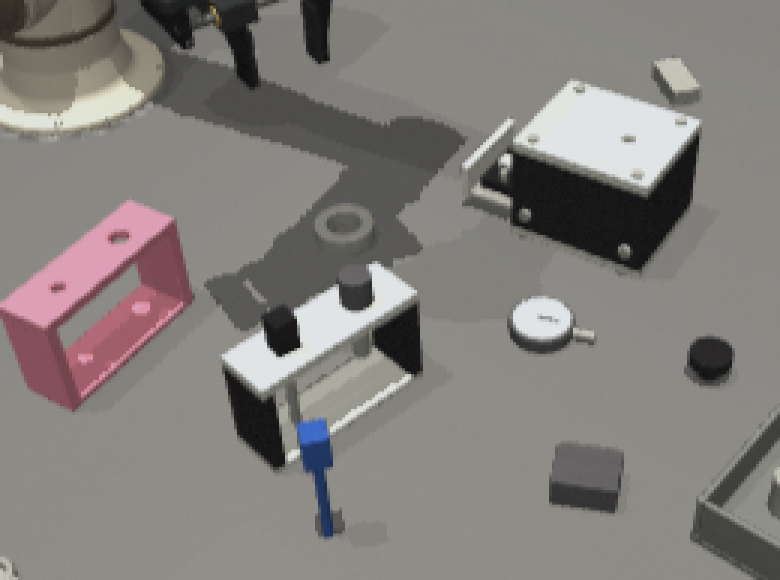

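The pin is home at (280,330), upright with its head on the rack. The tray stands out at (490,165). The top-view tray reading was probably blocked by the arm, so I'll verify it with the scene depth.

```bash
sed -e 's/"top"/"scene"/' tray.py > tray2.py; echo 'print(np.sort(-65-x[m])[-20:].round(1))' >> tray2.py; python3 tray2.py
```

```text
t 27.8 tcp [436.5 -76.6 212.7] [ 1.800e+02 -2.000e-02 -1.709e+01] F [ 0.6  0.2 -0.7] gap 49.9 0.0
tool shift mm [  91.9 -273.5   64.7] 
tray points ahead of front: 244 61.95628911501893
[56.7 56.9 57.  57.2 57.3 57.4 57.6 57.7 58.1 58.3 58.4 58.4 58.6 59.
 59.4 59.8 60.7 60.9 60.9 62. ]
```

```bash
python3 -c "
from workcell import ticket
print(ticket.finish_job())"
```

```text
the job is handed in; nothing more can be done
None
```

I handed the job in at about 28 s without seeing the verdict: the tray is out about 60 mm, the release pin is upright and seated in its own rack hole, and the highest wrist-force reading while the pin touched the fixture was about 7.5 N.

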